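# Feel which stationery boxes are full and push those home in the desk shelf

### The job

One or two of the three shut storage boxes in front of the clear desk shelf are packed full, the rest are nearly empty and wait to be refilled: find out which by raising a box's handle end about a centimetre and feeling its weight, its far end resting on the mat. Push every full box along the mat, squarely and fully home against the back panel of the bay in front of it, gently, without ramming the shelf, and leave the light ones where they stand. Never lift a box clear of the mat or tip it steeply, and leave the clock, the tape and the mouse alone.

Things in the scene. Friction and masses are not known exactly. Their poses are not given: they have to be found in the camera images.
- shelf: Low desktop shelf fixed on the mat, three open bays side by side, each 148 mm wide, centre lines 160 mm apart; white uprights 12 mm thick, 100 mm deep, rigid white back panel, clear top board 500 x 112 mm, 66 to 72 mm above the mat, with tape rolls 17 mm tall fixed on it. Origin: on the mat, middle of the line of the bay mouths; x points into the bays, y to the left bay, z up
- desk_mat: Dark grey desk mat, 3 mm thick, fixed flat on the desk, 560 mm by 1040 mm; boxes, shelf and the things around stand on it (its top is at height 3 mm). Origin: centre of its underside
- clock: White alarm clock, 52 mm wide, 72 mm tall, loose, standing to the left; to be left alone. Origin: centre of its underside
- tape: Two stacked rolls of tape as one piece, green and blue-grey, 56 mm across, 32 mm tall, loose, to the right; to be left alone. Origin: centre of its underside
- mouse: White computer mouse, 100 mm by 56 mm by 29 mm, loose, to the right; to be left alone. Origin: centre of its underside
- box_left: The left storage box, in front of the left bay: pale opaque plastic, lid shut and fixed, 170 mm long (x), 120 mm wide (y), 52 mm high, loose on the mat, a rigid handle on its near end (-x). All three look alike. Full it weighs 0.8 to 1.0 kg, nearly empty about 0.3 kg; which are full changes from start to start. Origin: centre of its underside; x points to its far end, z up
- box_left_grip (a point): Middle of the left box's cream U-shaped clip handle: 50 mm wide (y), sticks out 32 mm, 22 to 46 mm above the underside, cheeks 8 mm and bar 9 mm thick; can be pinched across its 50 mm width from above. This point is 102 mm nearer (-x) than the box's origin, 34 mm above the underside; axes as the box's
- box_left_far (a point): Middle of the left box's far bottom edge, 85 mm ahead of its origin; axes as the box's. The box tips about this edge when its handle is raised: 3.7 to 4.5 N if full, 1.3 N if nearly empty. A firm pinch kept level adds 1 to 3 N to either, a hand tilted along with the box takes up to 1.5 N off; the difference of about 3 N stays
- bay_left_stop (a point): Foot of the left bay's back panel, in the middle of the bay, on the mat, 100 mm behind the mouth: the far end of a box fully home is here; axes as the shelf's. The panel is rigid
- box_mid: The middle storage box, in front of the middle bay: pale opaque plastic, lid shut and fixed, 170 mm long (x), 120 mm wide (y), 52 mm high, loose on the mat, a rigid handle on its near end (-x). All three look alike. Full it weighs 0.8 to 1.0 kg, nearly empty about 0.3 kg; which are full changes from start to start. Origin: centre of its underside; x points to its far end, z up
- box_mid_grip (a point): Middle of the middle box's cream U-shaped clip handle: 50 mm wide (y), sticks out 32 mm, 22 to 46 mm above the underside, cheeks 8 mm and bar 9 mm thick; can be pinched across its 50 mm width from above. This point is 102 mm nearer (-x) than the box's origin, 34 mm above the underside; axes as the box's
- box_mid_far (a point): Middle of the middle box's far bottom edge, 85 mm ahead of its origin; axes as the box's. The box tips about this edge when its handle is raised: 3.7 to 4.5 N if full, 1.3 N if nearly empty. A firm pinch kept level adds 1 to 3 N to either, a hand tilted along with the box takes up to 1.5 N off; the difference of about 3 N stays
- bay_mid_stop (a point): Foot of the middle bay's back panel, in the middle of the bay, on the mat, 100 mm behind the mouth: the far end of a box fully home is here; axes as the shelf's. The panel is rigid
- box_right: The right storage box, in front of the right bay: pale opaque plastic, lid shut and fixed, 170 mm long (x), 120 mm wide (y), 52 mm high, loose on the mat, a rigid handle on its near end (-x). All three look alike. Full it weighs 0.8 to 1.0 kg, nearly empty about 0.3 kg; which are full changes from start to start. Origin: centre of its underside; x points to its far end, z up
- box_right_grip (a point): Middle of the right box's cream U-shaped clip handle: 50 mm wide (y), sticks out 32 mm, 22 to 46 mm above the underside, cheeks 8 mm and bar 9 mm thick; can be pinched across its 50 mm width from above. This point is 102 mm nearer (-x) than the box's origin, 34 mm above the underside; axes as the box's
- box_right_far (a point): Middle of the right box's far bottom edge, 85 mm ahead of its origin; axes as the box's. The box tips about this edge when its handle is raised: 3.7 to 4.5 N if full, 1.3 N if nearly empty. A firm pinch kept level adds 1 to 3 N to either, a hand tilted along with the box takes up to 1.5 N off; the difference of about 3 N stays
- bay_right_stop (a point): Foot of the right bay's back panel, in the middle of the bay, on the mat, 100 mm behind the mouth: the far end of a box fully home is here; axes as the shelf's. The panel is rigid
Things that resemble listed ones, but are neither listed nor needed, are in the scene too. What is shaped like the box_mid but yellow is not meant.

How it is judged:
By the outcome, as a careful person would: the job done as asked, in the order asked, and still so for the second after the job is handed in, with the robot touching nothing.
It also fails if it takes over 61 s, if anything falls off the work surface, if the arm or the gripper's body presses on something with over 40 N, if the wrist force passes 120 N, or if a joint passes its speed limit or range.

### The arm

A 6-joint arm with a two-finger parallel gripper is mounted at the origin on the work surface. World frame = base frame: x ahead of the robot, y to its left, z up, the work surface at z = 0. Lengths are in m, angles in rad, forces in N, time in s.
With the tool pointing down it reaches from about 0.275 to 0.875 m from the base axis. Payload 12.5 kg.
Tool frame: the origin (TCP) lies on the centre line of the jaws, within the pads' length; the fingertips stand r.finger_overhang ahead of it and the grasp point (between the pads) lies 3 mm ahead of it (r.finger_overhang is the distance from the TCP to the fingertips, in m); z points along the fingers, y is the direction in which the jaws open and shut (so a half turn about z gives the same grasp; the last joint's range is limited). The gripper opens to 85 mm and grips with 20 to 120 N. Pads are 22 mm wide; open, the fingers measure 114 mm over their backs; the gripper's body (76 mm by 85 mm) begins 54 mm behind the grasp point. The pads swing forward as they close: fully open they stand 13 mm farther back than shut.
Start: joints at [1.262, 0.351, 1.652, -0, 1.139, -0.085], TCP at [0.122, 0.536, 0.253] pointing down, gripper open.
Joint ranges: [-2.75, 2.75], [-0.79, 2.1], [0.01, 2.65], [-1.57, 4.71], [0.07, 3.14], [-2.87, 2.87]. Speed limits (rad/s): [2.22, 2.22, 2.79, 3.14, 3.14, 3.14].

### API

Orientations are given as a unit quaternion [x, y, z, w].
In Python, from cell import r, optics gives the robot as it stands. The module is installed in compiled form; this text tells all that it offers. Calls block until the motion is done:
- r.move_to(position, orientation): joint-space move of the TCP to a pose.
- r.move_linear(position, rot=None, vel=0.15): straight line of the TCP; rot=None keeps the orientation; vel is the mean speed in m/s.
- r.set_joints(angles): joint-space move.
- r.set_gripper(opening, squeeze=None): opening from 0.0 (shut) to 1.0 (fully open); squeeze is the grip in N (None keeps the last); returns when the fingers have stopped.
- r.sleep(seconds).
- r.inverse_kinematics(position, orientation): joint angles nearest the present ones, or None.
- optics.get_image(name): name is "side" or "top"; returns a dict with "pixels" (480x640x3 uint8, red, green, blue), "depth" (480x640 float32, m along the optical axis (not along the pixel's ray), 0 where there is no reading), "fx", "fy", "cx", "cy" (pixels), "D" ([k1, k2, p1, p2, k3] as OpenCV has them; the pictures are not rectified), "camera_from_world" (4x4, takes a point from world to camera coordinates). Camera axes: x right, y down, z forward; pixel columns grow to the right and rows downward; lengths in m; the calibration is good to about 2 mm. A picture is of the moment at which its call begins.
A pose or a line that the arm cannot do raises r.PlanningError and nothing moves.
- r.hand_in(): hands the job in, once; it reports no verdict.
Readings, each from a call of its own:
- r.current_t(): time.
- r.current_q(): joint angles.
- r.current_qvel(): joint speeds.
- r.current_effort(): joint torques, N m.
- r.current_tool_pos(): TCP position.
- r.current_ee_rot(): TCP orientation.
- r.current_contact_force(): force on the tool from outside, world axes, zero at the start.
- r.current_torque(): the same for the moment, N m.
- r.current_opening(): opening from 0.0 (shut) to 1.0 (fully open).
Only numpy, scipy, OpenCV 4.12 (cv2) and the standard library are available. Lean on these libraries where they do the work, as an engineer would, in place of code of your own. Each camera call takes 0.05 s, during which the arm holds its last target. There are 200 camera calls.

## Working session

There is one attempt and no reset: what is moved stays moved. The work goes in short steps, each a Python script; the robot and the scene stay as the last script left them, time stands still between calls to the robot, and variables do not carry over. Pictures are saved under pics/ and viewed, about 8 in all and at most 12, crops included, and the job is handed in when it is done.

```bash
mkdir -p pics; ls; python3 - <<'E'
from cell import r, optics
import numpy as np, cv2
for n in("top","side"):
    d=optics.get_image(n)
    cv2.imwrite(f"pics/{n}0.png",d["pixels"][:,:,::-1])
    np.savez(f"{n}0.npz",**d)
    print(n,d["fx"],d["fy"],d["cx"],d["cy"],d["D"],np.round(d["camera_from_world"],4).tolist())
print(r.finger_overhang,r.current_t(),r.current_ee_rot(),r.current_contact_force())
E
```

```text
pics
top 546.0327785911126 546.0327785911126 335.11756415799937 245.06344984038213 [-0.1239171  0.         0.         0.         0.       ] [[0.0093, -0.9998, 0.0175, -0.0405], [-0.9928, -0.0114, -0.1196, 0.4839], [0.1197, -0.0162, -0.9927, 1.3757], [0.0, 0.0, 0.0, 1.0]]
side 480.9648231421918 480.9648231421918 326.4046749612739 238.99417788701913 [0.02140011 0.         0.         0.         0.        ] [[-0.9489, -0.3152, -0.0149, 0.4605], [-0.2343, 0.7353, -0.6359, 0.1633], [0.2114, -0.5999, -0.7716, 0.9971], [0.0, 0.0, 0.0, 1.0]]
0.022 0.1 [ 1.11651133e-01  9.93747334e-01 -5.03040847e-04 -8.78798635e-05] [-0.73399216 -0.36075706 -0.02163968]
```

View pics/top0.png

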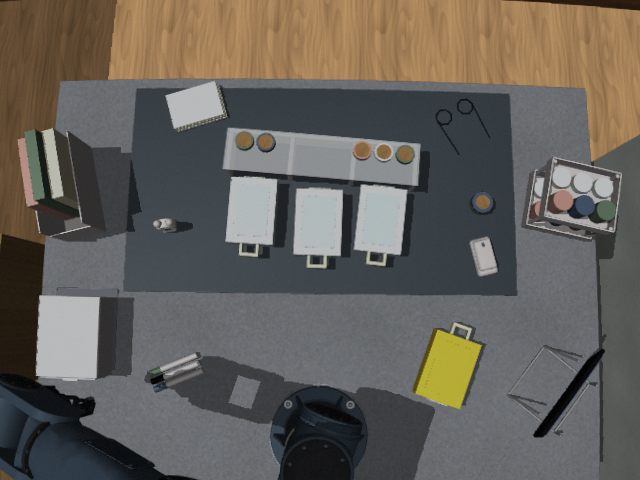

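View pics/side0.png

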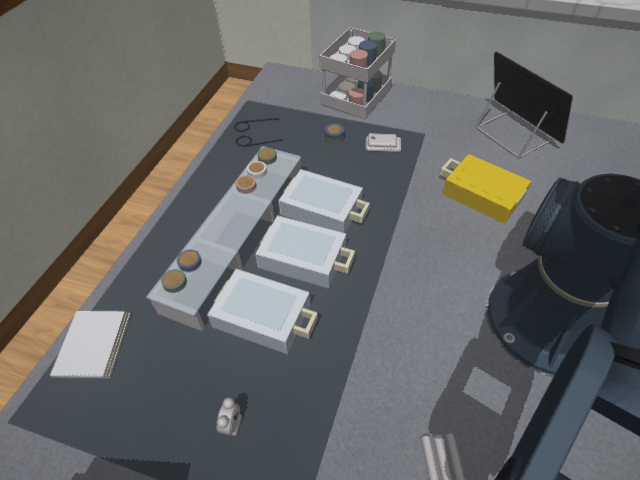

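The top view shows three white boxes at about (252,210), (318,222) and (381,220), with cream handles at (250,249), (317,261) and (377,257). The shelf board runs from (228,128) to (420,185). The yellow look-alike at (449,367) is off the mat and not meant. The clock is at (165,225), the tape at (483,203) and the mouse at (484,256).

```bash
cat > vis.py <<'E'
import numpy as np, cv2
def rays(d,uv):
    K=np.array([[d["fx"],0,d["cx"]],[0,d["fy"],d["cy"]],[0,0,1]],float)
    n=cv2.undistortPoints(np.asarray(uv,np.float64).reshape(-1,1,2),K,np.asarray(d["D"],float)).reshape(-1,2)
    T=np.asarray(d["camera_from_world"]); R,t=T[:3,:3],T[:3,3]
    return -R.T@t, np.c_[n,np.ones(len(n))]@R      # origin, dirs (camera z = 1)
def onplane(d,uv,z):
    o,v=rays(d,uv); return o+v*((z-o[2])/v[:,2])[:,None]
def cloud(d):
    h,w=d["depth"].shape; u,v=np.meshgrid(np.arange(w),np.arange(h))
    o,dr=rays(d,np.c_[u.ravel(),v.ravel()])
    P=(o+dr*d["depth"].reshape(-1,1)).reshape(h,w,3); P[d["depth"]==0]=np.nan
    return P
def rect(xy):
    """min rect -> centre, (len along ~x, len along ~y), yaw of the ~x side"""
    b=cv2.boxPoints(cv2.minAreaRect(np.float32(xy*1000)))/1000
    e=[b[1]-b[0],b[2]-b[1]]; i=int(abs(e[1][0])>abs(e[0][0])); ex,ey=e[i],e[1-i]
    ex=ex*np.sign(ex[0]); return b.mean(0),(np.linalg.norm(ex),np.linalg.norm(ey)),np.arctan2(ex[1],ex[0])
def boxes(d,verbose=False):
    """boxes left to right from white lids, rays cast on the lid plane"""
    P=cloud(d); hsv=cv2.cvtColor(d["pixels"],cv2.COLOR_RGB2HSV)
    m=((hsv[...,2]>150)&(hsv[...,1]<60)&(abs(P[...,2]-.055)<.008)).astype(np.uint8)
    m[:100]=0; m=cv2.morphologyEx(m,cv2.MORPH_OPEN,np.ones((9,9)))
    out=[]
    for c in cv2.findContours(m,cv2.RETR_EXTERNAL,cv2.CHAIN_APPROX_NONE)[0]:
        if cv2.contourArea(c)<800: continue
        q=onplane(d,c.reshape(-1,2),.055)[:,:2]; out.append((rect(q),cv2.boundingRect(c)))
    return sorted(out,key=lambda o:-o[0][0][1])
E
python3 - <<'E'
from vis import *
d=dict(np.load("top0.npz"))
P=cloud(d)
for o in boxes(d): print(o[1],np.round(o[0][0],4),np.round(o[0][1],4),round(np.degrees(o[0][2]),2))
print("z samples",{k:np.round(P[k[1],k[0]],4).tolist() for k in [(252,210),(318,222),(381,220),(320,155),(250,165),(240,249),(317,265),(450,200)]})
# shelf board: height mask
m=((P[...,2]>.066)&(P[...,2]<.086)).astype(np.uint8); m[:110]=0;m[205:]=0;m[:,:215]=0;m[:,430:]=0
m=cv2.morphologyEx(m,cv2.MORPH_CLOSE,np.ones((5,5)))
c=max(cv2.findContours(m,0,1)[0],key=cv2.contourArea); print("board depth",cv2.boundingRect(c),rect(onplane(d,c.reshape(-1,2),.075)[:,:2]))
# handles: cream colour
hsv=cv2.cvtColor(d["pixels"],cv2.COLOR_RGB2HSV)
for (u,v) in [(250,249),(317,261),(377,257)]:
    s=hsv[v-14:v+14,u-22:u+22]; mm=((s[...,0]>15)&(s[...,0]<40)&(s[...,1]>25)&(s[...,2]>120)).astype(np.uint8)
    ys,xs=np.nonzero(mm); q=onplane(d,np.c_[xs+u-22,ys+v-14],.049); print("handle",len(xs),rect(q[:,:2]))
cv2.imwrite("pics/crop0.png",cv2.resize(d["pixels"][110:280,210:430,::-1],None,fx=3.6,fy=3.5,interpolation=cv2.INTER_CUBIC))
E
```

```text
(226, 178, 51, 66) [0.5692 0.1797] [0.1686 0.1184] -3.34
(294, 188, 48, 67) [0.5426 0.0099] [0.1706 0.1173] -0.82
(357, 186, 48, 67) [ 0.5507 -0.1505] [0.1703 0.1165] -4.68
z samples {(252, 210): [0.5691, 0.1779, 0.0526], (318, 222): [0.5394, 0.009, 0.0562], (381, 220): [0.5458, -0.1507, 0.0608], (320, 155): [0.7099, 0.006, 0.0731], (250, 165): [0.6805, 0.1832, 0.0777], (240, 249): [0.4689, 0.2059, 0.05], (317, 265): [0.4308, 0.0102, 0.0467], (450, 200): [0.6128, -0.3426, 0.0009]}
board depth (223, 128, 198, 58) (array([0.7075959 , 0.00126169], dtype=float32), (np.float32(0.11389035), np.float32(0.49855334)), np.float32(-0.075490505))
handle 26 (array([0.46678168, 0.18456075], dtype=float32), (np.float32(0.03060528), np.float32(0.048561607)), np.float32(0.011409841))
handle 38 (array([0.43952298, 0.01153046], dtype=float32), (np.float32(0.027907763), np.float32(0.048011824)), np.float32(0.011237439))
handle 71 (array([ 0.44800073, -0.13875479], dtype=float32), (np.float32(0.030364593), np.float32(0.050231367)), np.float32(-0.106629506))
```

View pics/crop0.png

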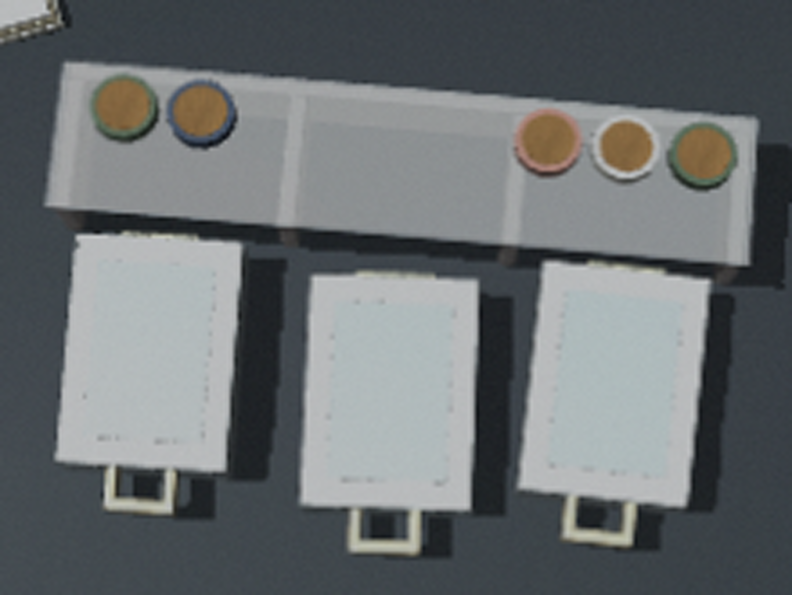

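The three lids measure 170 × 118 mm at 55 mm height. The board measures 499 × 114 mm, yaw −4.3°. The handles agree with the lid poses to within about 3 mm. I'll weigh the left box first.

```bash
cat > rob.py <<'E'
from cell import r, optics
import numpy as np
from scipy.spatial.transform import Rotation as R
SH_YAW=-.0755; SC=np.array([.7076,.0013])           # shelf board centre
ex=np.array([np.cos(SH_YAW),np.sin(SH_YAW)]); ey=np.array([-ex[1],ex[0]]); SO=SC-.052*ex
BOX={"left":((.5692,.1797),-3.34),"mid":((.5426,.0099),-.82),"right":((.5507,-.1505),-4.68)}
BAY={"left":.16,"mid":0,"right":-.16}
FLIP=np.pi; ZG=.040
def quat(yaw,pitch=0): return (R.from_euler("z",yaw)*R.from_euler("y",pitch)*R.from_euler("z",FLIP)*R.from_euler("x",np.pi)).as_quat()
def force(n=8):
    f=[]
    for _ in range(n): f.append(r.current_contact_force()); r.sleep(.02)
    return np.mean(f,0)
def feel(name):
    c,yaw=BOX[name]; yaw=np.radians(yaw); u=np.array([np.cos(yaw),np.sin(yaw)])
    g=np.array(c)-.102*u; far=np.array([*(np.array(c)+.085*u),.003])
    r.set_gripper(.88)
    r.move_to([*g,.12],quat(yaw)); r.move_linear([*g,ZG],vel=.12)
    r.sleep(.2); f0=force(); r.set_gripper(.4,30); r.sleep(.3); f1=force()
    p0=np.array([*g,ZG]); a=.0535; Q=R.from_rotvec(a*np.array([-u[1],u[0],0]))
    r.move_linear(far+Q.apply(p0-far),quat(yaw,a),vel=.03); r.sleep(.3); f2=force(12)
    print(name,"open",r.current_opening(),"z",r.current_tool_pos()[2],"f0",f0.round(2),"f1",f1.round(2),"lift",f2.round(2),"dz",(f2-f0)[2].round(2))
    r.move_linear(p0,quat(yaw),vel=.03); print("t",r.current_t())
    return g,yaw
def release(p,yaw):
    r.set_gripper(.88); r.move_linear([p[0],p[1],.12],vel=.2)
E
python3 - <<'E'
from rob import *
for n,(c,y) in BOX.items():
    d=np.array(c)-SO; print(n,"in shelf frame",(d@ex+.085).round(4),(d@ey-BAY[n]).round(4))
    y=np.radians(y); g=np.array(c)-.102*np.array([np.cos(y),np.sin(y)])
    import rob
    for fl in (0,np.pi):
        rob.FLIP=fl; print(fl,np.round(r.inverse_kinematics([*g,.12],quat(y)),2))
rob.FLIP=np.pi
feel("left")
E
```

```text
left in shelf frame -0.0145 0.0075
0 [ 0.29  0.46  1.88 -0.    0.8   1.91]
3.141592653589793 [ 0.29  0.46  1.88  0.    0.8  -1.23]
mid in shelf frame -0.0282 -0.0039
0 [-0.08  0.36  2.04 -0.    0.74  1.51]
3.141592653589793 [-0.08  0.36  2.04  0.    0.74 -1.64]
right in shelf frame -0.008 -0.0032
0 [-0.41  0.41  1.96 -0.    0.77  1.25]
3.141592653589793 [-0.41  0.41  1.96  0.    0.77 -1.89]
left open 0.5821292867389087 z 0.04991349055380771 f0 [-0.26  0.12  0.43] f1 [-1.08 -1.4   5.72] lift [ 0.78 -0.39 -1.4 ] dz -1.83
t 5.625
```

The left box reads 1.8 N, which could be either. I'll release it and compare with the others.

```bash
python3 - <<'E'
from rob import *
p=r.current_tool_pos(); release(p,0)
g,y=feel("mid"); release(g,y); g,y=feel("right"); print(r.current_t())
E
```

```text
mid open 0.5822777300859695 z 0.049911860009090425 f0 [ 0.04  0.08 -0.24] f1 [-1.67 -1.1   5.76] lift [-0.52 -1.55 -3.87] dz -3.63
t 10.9167
right open 0.5815752751913019 z 0.04990446950979587 f0 [-0.13 -0.02  0.1 ] f1 [-1.39  0.84  5.52] lift [-0.66 -1.35 -3.92] dz -4.02
t 16.1333
16.1333
```

Mid reads 3.6 N, right 4.0 N and left 1.8 N, so mid and right are full and left is light. I'm holding the right one, so I'll push it in now.

```bash
cat >> rob.py <<'E'
def push(name):
    p=r.current_tool_pos()[:2]; yaw0=np.radians(BOX[name][1]); d=p-SO; x0,y0=d@ex,d@ey
    pose=lambda x,y:[*(SO+x*ex+y*ey),ZG]
    yb=BAY[name]; stop=.100-.187
    r.move_linear(pose(x0+.025,yb),quat(SH_YAW),vel=.05)
    r.move_linear(pose(stop-.012,yb),vel=.06)
    fr=force(4); print("sliding",fr.round(2)); x=stop-.012; f=fr; 
    while x<stop+.010:
        x+=.0015; r.move_linear(pose(x,yb),vel=.03); f=force(3); F=(f-fr)[:2]@-ex
        print("x",round(x-stop,4),"push",(f[:2]@-ex).round(2),"act",((r.current_tool_pos()[:2]-SO)@ex-stop).round(4))
        if F>8: break
    print("end",f.round(2),"torque",np.round(r.current_torque(),2),"t",r.current_t())
E
python3 - <<'E'
from rob import *
print(force(4).round(2)); push("right")
E
```

```text
[-0.71  1.19  3.12]
sliding [-9.95  1.33 11.63]
x -0.0105 push 10.09 act -0.0117
x -0.009 push 9.97 act -0.0102
x -0.0075 push 10.32 act -0.0087
x -0.006 push 10.88 act -0.0072
x -0.0045 push 10.22 act -0.0057
x -0.003 push 10.16 act -0.0042
x -0.0015 push 9.83 act -0.0027
x 0.0 push 14.77 act -0.0019
x 0.0015 push 21.72 act -0.0016
end [-21.77   0.17  20.31] torque [-0.26  3.15 -0.29] t 20.9583
```

The right box met the panel: the push force rose from 10 to 22 N at x ≈ −2 mm. I'll release it and do the middle one.

```bash
python3 - <<'E'
from rob import *
release(r.current_tool_pos(),0)
c,yaw=BOX["mid"]; yaw=np.radians(yaw); g=np.array(c)-.102*np.array([np.cos(yaw),np.sin(yaw)])
r.move_to([*g,.12],quat(yaw)); r.move_linear([*g,ZG],vel=.12)
r.set_gripper(.4,30); print(r.current_opening()); push("mid")
p=r.current_tool_pos(); release(p,0)
r.move_linear([p[0]-.06,p[1],.26],vel=.25); r.set_joints([1.262,.351,1.652,0,1.139,-.085])
import cv2,vis
for n in("top","side"):
    d=optics.get_image(n); np.savez(f"{n}1.npz",**d); cv2.imwrite(f"pics/{n}1.png",d["pixels"][:,:,::-1])
    if n=="top":
        cv2.imwrite("pics/crop1.png",cv2.resize(d["pixels"][110:280,210:430,::-1],None,fx=3.6,fy=3.5,interpolation=cv2.INTER_CUBIC))
        for o in vis.boxes(d): print(o[1],np.round(o[0][0],4),np.round(o[0][1],4),round(np.degrees(o[0][2]),2))
print(r.current_t())
E
```

```text
0.5762800555317648
sliding [-9.25  0.37 10.55]
x -0.0105 push 9.44 act -0.0118
x -0.009 push 9.07 act -0.0103
x -0.0075 push 9.8 act -0.0088
x -0.006 push 9.31 act -0.0073
x -0.0045 push 9.18 act -0.0057
x -0.003 push 9.87 act -0.0043
x -0.0015 push 9.21 act -0.0027
x 0.0 push 9.05 act -0.0013
x 0.0015 push 17.6 act -0.0012
end [-17.56   1.23  17.93] torque [-0.09  2.55  0.01] t 28.9667
(226, 179, 48, 64) [0.566 0.181] [0.163  0.1195] -3.86
(295, 178, 46, 28) [0.6173 0.0105] [0.0684 0.1163] -3.96
33.0667
```

View pics/crop1.png

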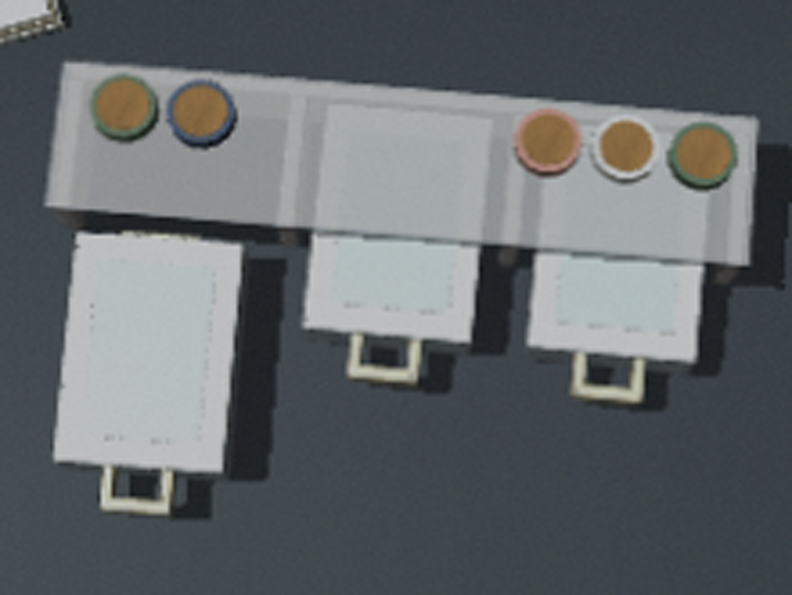

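View pics/side1.png

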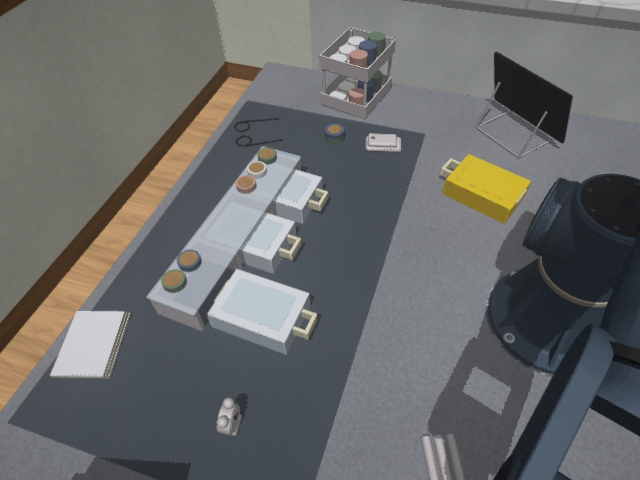

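Both full boxes are in their bays, with near edges at crop rows about 330–345 (mid) and 345–360 (right), parallel to the board. The left box stands as before. Next I'll measure the near edges in the shelf frame.

```bash
python3 - <<'E'
from vis import *
SY=-.0755; ex=np.array([np.cos(SY),np.sin(SY)]); ey=np.array([-ex[1],ex[0]]); SO=np.array([.7076,.0013])-.052*ex
def edge(f,u0,u1,v0,v1):
    d=dict(np.load(f)); g=cv2.GaussianBlur(d["pixels"],(3,3),0).min(2).astype(float); pts=[]
    for u in range(u0,u1):
        col=g[v0:v1,u]; b=np.nonzero((col[:-1]>=140)&(col[1:]<140))[0]
        if len(b): i=b[0]; pts.append((u,v0+i+(col[i]-140)/(col[i]-col[i+1])))
    q=onplane(d,pts,.055)[:,:2]-SO; s=np.c_[q@ex,q@ey]
    m=np.ones(len(s),bool)
    for _ in range(4):
        k=np.polyfit(s[m,1],s[m,0],1); e=abs(s[:,0]-np.polyval(k,s[:,1])); m=e<.0015
    print(f,m.sum(),len(m),"near edge x",round(float(np.polyval(k,s[m,1].mean())),4),"y mid",s[:,1].mean().round(4),"yaw vs shelf deg",round(-np.degrees(np.arctan(k[0])),2))
edge("top0.npz",229,268,225,258); edge("top1.npz",229,268,225,258)
edge("top1.npz",299,337,192,218); edge("top1.npz",362,400,196,222)
E
```

```text
top0.npz 35 39 near edge x -0.1838 y mid 0.1665 yaw vs shelf deg 1.35
top1.npz 34 39 near edge x -0.184 y mid 0.1665 yaw vs shelf deg 0.53
top1.npz 33 38 near edge x -0.0724 y mid -0.0 yaw vs shelf deg -0.27
top1.npz 34 35 near edge x -0.0727 y mid -0.1622 yaw vs shelf deg -0.55
```

Both boxes sit at contact depth (−72.4 and −72.7 mm, against about −72 mm when the force rose). The right one may be up to 0.5° off. There is time for a soft seating push on each handle bar with shut fingers, which leaves the box free to square itself against the panel.

```bash
python3 - <<'E'
from rob import *
import cv2
r.set_gripper(0.0)
for n,yb in(("mid",0.0),("right",-.161)):
    pose=lambda x,z=.042:[*(SO+x*ex+yb*ey),z]
    x=-.130; r.move_to(pose(x,.13),quat(SH_YAW)); r.move_linear(pose(x),vel=.15); f0=force(4)
    log=[]
    while x<-.104:
        x+=.0015; r.move_linear(pose(x),vel=.03); F=(force(2)-f0)[:2]@-ex; log.append((round(x,4),round(float(F),1)))
        if F>13: break
    print(n,log[-7:],r.current_t())
    r.move_linear(pose(-.132),vel=.05); r.move_linear(pose(-.132,.13),vel=.2)
r.move_linear(pose(-.18,.24),vel=.25); r.set_joints([1.262,.351,1.652,0,1.139,-.085])
d=optics.get_image("top"); np.savez("top2.npz",**d); print(r.current_t())
cv2.imwrite("pics/top2.png",d["pixels"][:,:,::-1])
E
cat > e.py <<'E'
from vis import *
SY=-.0755; ex=np.array([np.cos(SY),np.sin(SY)]); ey=np.array([-ex[1],ex[0]]); SO=np.array([.7076,.0013])-.052*ex
d=dict(np.load("top2.npz")); g=cv2.GaussianBlur(d["pixels"],(3,3),0).min(2).astype(float)
for u0,u1,v0,v1 in((229,268,225,258),(299,337,192,218),(362,400,196,222)):
    pts=[]
    for u in range(u0,u1):
        col=g[v0:v1,u]; b=np.nonzero((col[:-1]>=140)&(col[1:]<140))[0]
        if len(b): i=b[0]; pts.append((u,v0+i+(col[i]-140)/(col[i]-col[i+1])))
    q=onplane(d,pts,.055)[:,:2]-SO; s=np.c_[q@ex,q@ey]; m=np.ones(len(s),bool)
    for _ in range(4): k=np.polyfit(s[m,1],s[m,0],1); m=abs(s[:,0]-np.polyval(k,s[:,1]))<.0015
    print("near edge x",round(float(np.polyval(k,s[m,1].mean())),4),"yaw",round(-np.degrees(np.arctan(k[0])),2))
E
python3 e.py
```

```text
mid [(-0.1225, 0.0), (-0.121, 0.1), (-0.1195, 0.2), (-0.118, 0.2), (-0.1165, -0.3), (-0.115, 5.9), (-0.1135, 13.5)] 40.0667
right [(-0.1225, -0.1), (-0.121, 0.2), (-0.1195, -0.4), (-0.118, 0.2), (-0.1165, -0.1), (-0.115, 7.1), (-0.1135, 15.5)] 45.775
50.25
near edge x -0.184 yaw 0.54
near edge x -0.0724 yaw -0.28
near edge x -0.0726 yaw -0.56
```

View pics/top2.png

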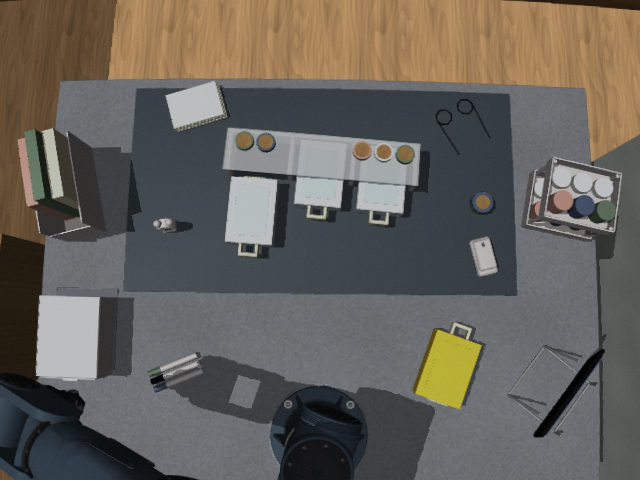

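The force rose at once on contact and neither box moved, so both were already hard against the panel. The pictures show the rest of the scene unchanged.

```bash
python3 -c "
from cell import r
r.hand_in(); print(r.current_t())"
```

```text
the job is handed in; nothing more can be done
the job is handed in; nothing more can be done
```

The middle and right boxes were the full ones. Both are now home against their back panels, and the job is handed in with the last clock reading at 50.3 s.

- **Weighing:** with each handle raised about 1 cm, the left box read 1.8 N, the middle 3.6 N and the right 4.0 N. The gap is about 2 N rather than the 3 N stated. The left box was still clearly the odd one out, so I judged it light.
- **Pushing:** I slid the middle and right boxes in along the bay lines at about 5 cm/s, then in 1.5 mm steps until they touched the panel. The highest reading after a step was about 22 N, including about 10 N of sliding resistance. A second soft push of 13–15 N on each handle moved neither box.
- **Last checks:**
  - **Depth:** the near edges of the two boxes lie at −72.4 and −72.6 mm in the shelf frame, within 0.2 mm of each other. That is about 2.5 mm short of the nominal −70 mm, which I put down to my 2–4 mm uncertainty in the shelf's position.
  - **Squareness:** their yaw against the shelf reads −0.3° and −0.6°, close to the limit of what the camera can measure.
  - **Left box:** its near edge moved only 0.2 mm, but two measurements disagree on its turn (0.5° and 0.8°). It probably twisted slightly when its handle was pinched.
  - **Surroundings:** by eye, the clock, tape and mouse are unmoved in the last picture, and the arm is clear of everything.

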